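# Load the last shaft and lift out the latched cassette

## Task

Take the steel shaft from its aluminium stand and slide it fully home into the empty bore of the shaft cassette in its dock, and let go of it. Then pinch the cassette's two side catches together with the fingers to unlatch it, lift the cassette with all its shafts straight up, level, to at least ten centimetres above where it sat, and finish still holding it there with nothing else carrying it. Leave everything else on the bench where it is.

Things in the scene. Friction and masses are not known exactly. Their poses are not given: they have to be found in the camera images.
- shaft: loose steel shaft, 14 mm diameter, 80 mm long, about 90 g, chamfered ends, thin dark ring near its top. Starts upright in the stand's middle hole (25 mm deep, so 55 mm stands out, top 95 mm above the bench). Home in the docked cassette its top is 105 mm above the bench. Origin: centre of its lower end, z up the shaft.
- stand: fixed aluminium block 110 x 50 mm, 40 mm high, with three 16 mm holes in a row along its x, 33 mm apart; the shaft stands in the middle one, the others are empty. Origin at the centre of its underside, z up.
- dock: fixed docking station: base plate 130 (x) x 110 (y) mm, 10 mm thick; the cassette sits on it between low guides with 1 mm play. On each y side a steel lip, 40 mm long in x, from 32 to 46 mm off the centre, top 40 mm above the bench (the dock's highest part), holds down the tooth of a catch. Origin: centre of its underside; axes as the docked cassette's.
- cassette: grey plastic block 90 (x) x 36 (y) x 65 (z) mm, 0.3 to 0.7 kg, bores at x = -28 (empty), 0 and +28 mm (filled: shafts fixed, 30 mm proud, as the loaded one will be). Starts latched in the dock, underside 10 mm above the bench; a catch on each y side, mid-length, locks it down until both are pushed in. Origin: centre of its underside, z up. Yaw up to 0.9 rad either way.
- bore_mouth (a point): centre of the mouth of the empty bore on top of the cassette: 15.8 mm diameter with a 2 mm chamfer, 50 mm deep.
- bore_floor (a point): centre of the floor of the empty bore, 15 mm above the cassette's underside. A shaft that is fully home has its origin here.
- catch_left (a joint): catch on the cassette's +y side, a sprung upright plate 24 mm wide (x), 5 mm thick, 10 to 62 mm above the cassette's underside, 7 mm off the block. Slides along y: 0 = out (latched), grows as pushed towards the block, 0.007 m = fully in, on its stop. Unlatches at about 0.005 m. Spring 3 N at first, 7 N fully in; springs out when let go.
- catch_right (a joint): catch on the -y side, mirror image of the other, same values. The outer faces of the two are 60 mm apart when out, 46 mm when both are fully in.
- catch_left_pad (a point): middle of the ribbed finger face (outer face) of the +y catch, 53 mm above the cassette's underside (63 mm above the bench when docked), 30 mm from the cassette's middle plane when out. Beside it the room is free down to the dock's lip, 40 mm above the bench.
- catch_right_pad (a point): the same point of the catch on the -y side.
- gearbox_a: bystander: gearbox with black body and square flange, 74 mm wide, 124 mm high with its shaft, standing; origin under its centre. Leave alone.
- gearbox_b: bystander: another gearbox like it. Leave alone.
- screwdriver: bystander: screwdriver with a green handle lying on the bench between dock and stand. Leave alone.
- ring_gear: bystander: dark steel ring, 64 mm across, 18 mm high, lying flat. Leave alone.
- tub: bystander: white tub, 96 mm across, 90 mm high. Leave alone.
- wrench: bystander: wrench lying on the bench. Leave alone.

How it is judged:
By the outcome, as a careful person would: the job done as asked, in the order asked, and still so for the second after the job is handed in, while the arm keeps its last pose, push and grip.
It also fails if it takes over 54 s, if anything falls off the work surface, if the arm or the gripper's body presses on something with over 40 N, if the wrist force passes 120 N, or if a joint passes its speed limit or range.

## Robot

A 6-joint arm with a two-finger parallel gripper is mounted at the origin on the work surface. World frame = base frame: x ahead of the robot, y to its left, z up, the work surface at z = 0. Lengths are in mm, angles in rad, forces in N, time in s.
With the tool pointing down it reaches from about 350 to 975 mm from the base axis. Payload 7.1 kg.
Tool frame: the origin (TCP) lies on the front face of the gripper's body, between the roots of the fingers; the fingertips stand 80 mm ahead of it and the grasp point (between the pads) lies 61 mm ahead of it (env.tips_ahead is the distance from the TCP to the fingertips, in mm); z points along the fingers, y is the direction in which the jaws open and shut (so a half turn about z gives the same grasp; the last joint's range is limited). The gripper opens to 88 mm and grips with 3 to 60 N. Pads are 20 mm wide; open, the fingers measure 115 mm over their backs; the gripper's body (75 mm by 178 mm) begins 61 mm behind the grasp point.
Start: joints at [-0.019, 0.423, 1.63, -0, 1.089, -0.019], TCP at [624.984, 0.026, 302.675] pointing down, gripper open.
Joint ranges: [-3, 3], [-0.9, 2.11], [0.09, 2.58], [-1.31, 4.45], [0.11, 2.69], [-2.54, 2.54]. Speed limits (rad/s): [2.39, 2.39, 3.01, 3.14, 3.14, 3.14].

## Interface

Orientations are given as a unit quaternion [x, y, z, w].
In Python, from station import env, set_gripper, viewer, workorder gives the robot as it stands. Calls block until the motion is done:
- env.reach(position, orientation): joint-space move of the TCP to a pose.
- env.move_l(position, rot=None, rate=150, f_stop=None): straight line of the TCP; rot=None keeps the orientation; rate is the mean speed in mm/s. With f_stop (N) it stops when the force on the tool has changed by that much, and returns True; else False.
- env.move_joints(angles): joint-space move.
- set_gripper(opening): finger opening in mm; the grip force is fixed at half the most; returns when the fingers have stopped.
- env.hold(seconds).
- env.ik(position, orientation): joint angles nearest the present ones, or None.
- env.read_state(): the state.
- viewer.camera(name): name is "scene" or "side" or "wrist"; returns the picture (400x640x3 uint8, blue, green, red); there is no depth.
- viewer.camera_params(name): a dict with "fx", "fy", "cx", "cy" (pixels), "pose" (4x4, takes a point from camera to world coordinates); the wrist camera has in their place "tool_from_camera" (4x4, takes a point from camera to tool coordinates, whose origin is the TCP and whose axes are the flange's). Camera axes: x right, y up, looking along -z (the intrinsics and any distortion apply to the point x, -y, -z); pixel columns grow to the right and rows downward; lengths in mm; the calibration is good to about 2 mm. A picture is of the moment at which its call begins: read the wrist's pose just before it. camera_params takes no time and is no camera call.
A pose or a line that the arm cannot do raises env.IKError and nothing moves.
- workorder.sign_off(): hands the job in, once; it reports no verdict.
The state is a dict: "time_s": time; "qpos": joint angles; "dq": joint speeds; "tau": joint torques, N m; "tool_pos": TCP position; "orientation": TCP orientation; "force": force on the tool from outside, world axes, zero at the start; "wrist_torque": the same for the moment, N m; "width": finger opening in mm.
Only numpy, scipy, OpenCV 4.12 (cv2) and the standard library are available. Lean on these libraries where they do the work, as an engineer would, in place of code of your own. Each camera call takes 0.05 s, during which the arm holds its last target. There are 200 camera calls.

## Working session

There is one attempt and no reset: what is moved stays moved. The work goes in short steps, each a Python script; the robot and the scene stay as the last script left them, time stands still between calls to the robot, and variables do not carry over. Pictures are saved under pics/ and viewed, about 8 in all and at most 12, crops included, and the job is handed in when it is done.

```bash
ls; mkdir -p pics
python3 - <<'E'
from station import env, viewer
import cv2,numpy as np
np.set_printoptions(precision=4,suppress=True)
for n in("scene","side","wrist"):
    cv2.imwrite(f"pics/{n}0.png",viewer.camera(n)); print(n,viewer.camera_params(n))
print(env.read_state())
E
```

```text
pics
scene {'fx': 467.8883524603193, 'fy': 467.8883524603193, 'cx': 313.0278557407778, 'cy': 194.0894090231188, 'pose': array([[  -0.6864,   -0.4878,    0.5393, 1161.572 ],
       [   0.727 ,   -0.4776,    0.4933,  567.0034],
       [   0.017 ,    0.7307,    0.6824,  861.2942],
       [   0.    ,    0.    ,    0.    ,    1.    ]])}
side {'fx': 464.56211584019246, 'fy': 464.56211584019246, 'cx': 321.9253299878991, 'cy': 199.3752345797838, 'pose': array([[   0.7757,    0.4722,   -0.4188,  -14.9196],
       [  -0.631 ,    0.591 ,   -0.5024, -641.7256],
       [   0.0103,    0.654 ,    0.7564, 1046.5143],
       [   0.    ,    0.    ,    0.    ,    1.    ]])}
wrist {'fx': 360.2953042083897, 'fy': 360.2953042083897, 'cx': 314.2212791147606, 'cy': 202.85372139237455, 'tool_from_camera': array([[  0.0004,   0.9688,   0.2477,  67.3644],
       [  1.    ,  -0.0004,  -0.0001,  -0.4741],
       [ -0.    ,   0.2477,  -0.9688, -81.6851],
       [  0.    ,   0.    ,   0.    ,   1.    ]])}
{'time_s': 0.15, 'qpos': array([-0.019 ,  0.4237,  1.6305, -0.    ,  1.0886, -0.019 ]), 'dq': array([-0.0012, -0.0036, -0.0015, -0.0004,  0.0004, -0.0015]), 'tau': array([  0.001 , -54.4981, -27.3919,   0.0645,   0.0204,  -0.    ]), 'tool_pos': array([624.6677,   0.0284, 302.0672]), 'orientation': array([ 0.7071,  0.7071, -0.0004, -0.0004]), 'force': array([-0.6638,  0.0322,  0.0392]), 'wrist_torque': array([0.0164, 0.0204, 0.0466]), 'width': 87.92768190116931}
```

View pics/scene0.png

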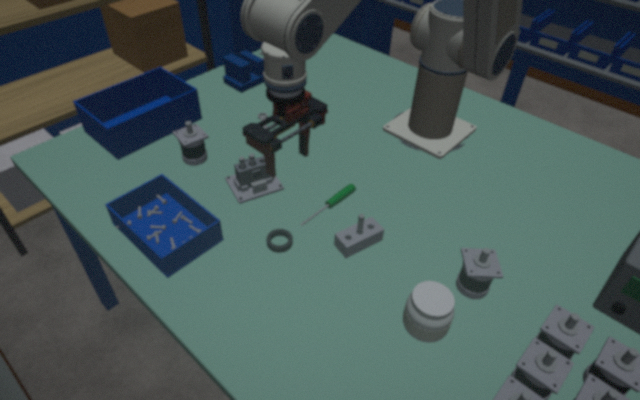

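View pics/wrist0.png

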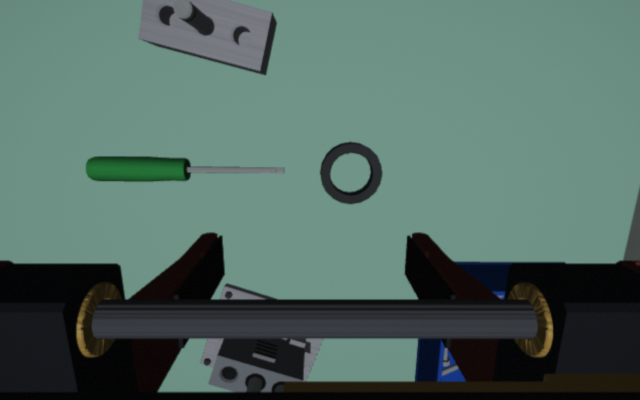

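The scene picture shows the stand at about (358,235) and the dock at (253,180). The wrist picture shows the stand at the top, around (205,20), and the dock at the bottom, around (265,345), partly hidden. I'll get rough positions, then look with the wrist camera over each.

```bash
cat > h.py <<'E'
import numpy as np, cv2
from scipy.spatial.transform import Rotation as R
from station import env, set_gripper, viewer, workorder
np.set_printoptions(precision=3,suppress=True)
def snap(name,fn=None):
    s=env.read_state(); P=viewer.camera_params(name)
    if name=="wrist":
        T=np.eye(4); T[:3,:3]=R.from_quat(s["orientation"]).as_matrix(); T[:3,3]=s["tool_pos"]
        pose=T@P["tool_from_camera"]
    else: pose=P["pose"]
    im=viewer.camera(name)
    c={k:float(P[k]) for k in("fx","fy","cx","cy")}; c["pose"]=pose
    if fn: cv2.imwrite(f"pics/{fn}.png",im); np.save(f"pics/{fn}.npy",c,allow_pickle=True)
    return im,c
def load(fn): return cv2.imread(f"pics/{fn}.png"),np.load(f"pics/{fn}.npy",allow_pickle=True).item()
def ray(c,uv):
    d=np.array([(uv[0]-c["cx"])/c["fx"],-(uv[1]-c["cy"])/c["fy"],-1.])
    return c["pose"][:3,3],c["pose"][:3,:3]@d
def plane(c,uv,z):
    o,d=ray(c,uv); return o+d*(z-o[2])/d[2]
def proj(c,p):
    q=np.linalg.inv(c["pose"])@np.append(p,1); return np.array([c["cx"]-c["fx"]*q[0]/q[2],c["cy"]+c["fy"]*q[1]/q[2]])
def down(yaw):  # tool z down, jaw axis (tool y) at world angle yaw
    y=np.array([np.cos(yaw),np.sin(yaw),0]); z=np.array([0,0,-1.]); x=np.cross(y,z)
    return R.from_matrix(np.c_[x,y,z]).as_quat()
E
python3 - <<'E'
from h import *
im,c=snap("scene"); i2,c2=snap("side","side1"); 
print(plane(c,(361,216),95),plane(c,(253,165),75))
q=down(0)
# try positions: camera ~67mm toward tool x
print(R.from_quat(q).as_matrix())
for p in ([560,150,330],[560,0,400],[640,-200,330]): 
    j=env.ik(p,q); print(p,j)
w,cw=snap("wrist"); print(plane(cw,(185,10),95),plane(cw,(265,345),75))
E
```

```text
[532.514 142.085  95.   ] [ 569.121 -191.138   75.   ]
[[ 0.  1.  0.]
 [ 1.  0.  0.]
 [ 0.  0. -1.]]
[560, 150, 330] [ 0.241  0.326  1.708 -0.     1.107  0.241]
[560, 0, 400] [-0.021  0.227  1.676 -0.     1.239 -0.021]
[640, -200, 330] [-0.321  0.463  1.499 -0.     1.18  -0.321]
[530.045 138.416  95.   ] [ 575.803 -156.127   75.   ]
```

View pics/side1.png

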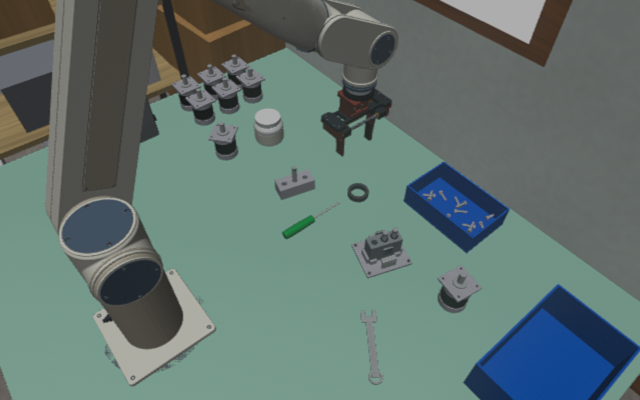

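The side picture shows the dock at (382,250), gearbox_b beside it at (458,290) and the wrench at (370,345). Next I'll take a wrist view with the camera straight above the dock.

Run:
```python
from h import *
s,c=load("side1"); print("gearbox near dock",plane(c,(458,278),124), "dock",plane(c,(382,250),50))
env.reach([572,-242,250],down(0)); env.hold(.3)
snap("wrist","dock1"); print(env.read_state()["time_s"])
im,c=load("dock1"); cv2.imwrite("pics/dock1v.png",cv2.convertScaleAbs(im,alpha=1.5,beta=20))
```

```text
gearbox near dock [ 589.389 -409.457  124.   ] dock [ 548.97  -211.919   50.   ]
1.6417
```

View pics/dock1v.png

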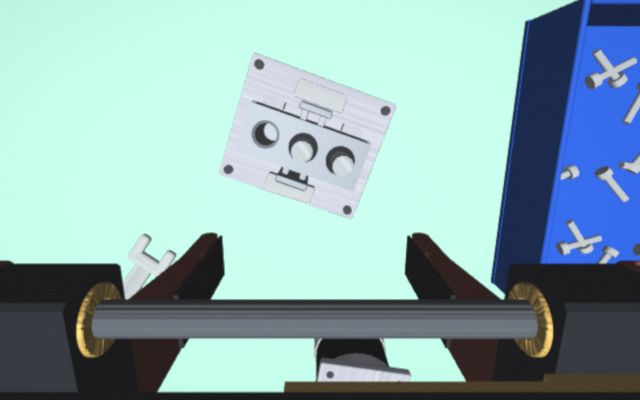

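The picture shows the base-plate screws at (259,64), (385,111), (347,210) and (228,169). The empty bore is at (265,134) and the fixed shafts at (302,150) and (342,162). I'll take yaw from these, then view the bore and the shaft with the same tool yaw and the same relative camera offset, so calibration errors cancel.

Run:
```python
from h import *
im,c=load("dock1")
S=np.array([plane(c,p,10) for p in[(259,64),(385,111),(347,210),(228,169)]])
ctr=S.mean(0); v=(S[1]-S[0])+(S[2]-S[3]); w=(S[0]-S[3])+(S[1]-S[2])
print(S,np.linalg.norm(S[1]-S[0]),np.linalg.norm(S[0]-S[3]))
y1=np.arctan2(v[1],v[0]); y2=np.arctan2(w[1],w[0])-np.pi/2
b=plane(c,(265,134),75); print(ctr,y1,y2,b, "bore from dock",ctr[:2]-28*np.array([np.cos(y1),np.sin(y1)]))
psi=(y1+y2)/2; th=psi+np.pi/2
q=down(th); tx=R.from_quat(q).as_matrix()[:,0]
p=np.array([b[0],b[1],0])-67*tx; p[2]=205
env.reach(p,q); env.hold(.4); snap("wrist","bore2")
sh=np.array([531.,140,0])-67*tx; sh[2]=305
env.reach([p[0],p[1],305],q); env.reach(sh,q); sh[2]=225; env.move_l(sh); env.hold(.4); snap("wrist","shaft2")
np.save("psi.npy",psi); print(env.read_state()["time_s"],env.read_state()["qpos"])
a=load("bore2")[0];b=load("shaft2")[0]
cv2.imwrite("pics/both.png",cv2.convertScaleAbs(np.hstack([a[:300,120:520],b[:300,120:520]]),alpha=1.5,beta=20))
```

```text
[[ 525.6   -135.796   10.   ]
 [ 633.319 -173.823   10.   ]
 [ 602.589 -262.816   10.   ]
 [ 494.48  -224.703   10.   ]] 114.23387079524038 94.19614528659461
[ 563.997 -199.285   10.   ] -0.33915054788427323 -0.33459906472316847 [ 537.491 -189.591   75.   ] bore from dock [ 537.592 -189.969]
6.0417 [ 0.176  0.491  1.727  0.     0.923 -1.058]
```

View pics/both.png

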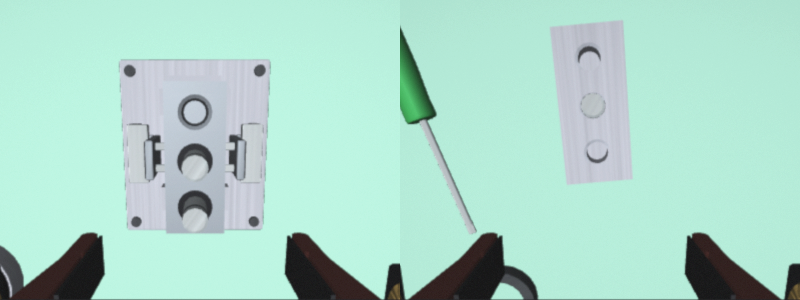

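The left half shows the bore at about (195,111), pointing up in the image and square to the frame. The right half shows the shaft top at about (593,105). I'll refine both with Hough circles, then grasp.

Run:
```python
from h import *
def circ(fn,x,y,r0,r1,z):
    im,c=load(fn); k=4; w=30
    g=cv2.resize(cv2.cvtColor(im[y-w:y+w,x-w:x+w],cv2.COLOR_BGR2GRAY),None,fx=k,fy=k,interpolation=cv2.INTER_CUBIC)
    g=cv2.normalize(g,None,0,255,cv2.NORM_MINMAX)
    H=cv2.HoughCircles(g,cv2.HOUGH_GRADIENT_ALT,1,10,param1=150,param2=.6,minRadius=r0*k,maxRadius=r1*k)
    if H is None: print(fn,None);return
    for h in H[0][:4]:
        u=np.array([x-w+(h[0]+.5)/k-.5,y-w+(h[1]+.5)/k-.5]); print(fn,u,h[2]/k,plane(c,u,z))
circ("bore2",315,111,10,20,75); circ("shaft2",313,105,9,15,95)
i=[load(f)[0][y-35:y+35,x-35:x+35] for f,x,y in(("bore2",315,111),("shaft2",313,105))]
cv2.imwrite("pics/zoom.png",cv2.resize(cv2.convertScaleAbs(np.hstack(i),alpha=1.5,beta=20),None,fx=5,fy=5,interpolation=cv2.INTER_NEAREST))
```

```text
bore2 [313.875 111.625] 17.513395 [ 537.175 -189.825   75.   ]
bore2 [313.875 111.625] 13.756558 [ 537.175 -189.825   75.   ]
bore2 [313.875 111.625] 11.414827 [ 537.175 -189.825   75.   ]
shaft2 [311.375 104.625] 12.923222 [526.837 139.897  95.   ]
shaft2 [311.375 104.625] 10.653837 [526.837 139.897  95.   ]
```

View pics/zoom.png

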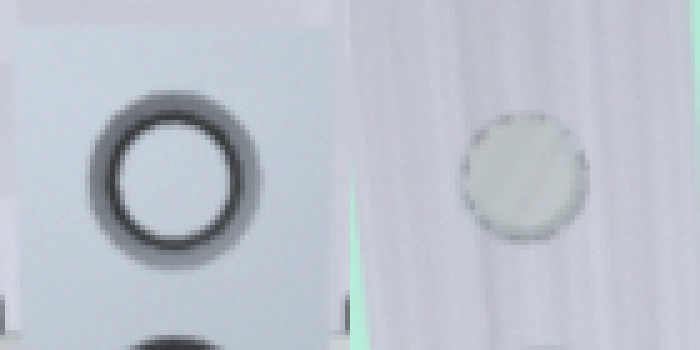

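Reading the zoom by eye, the bore is at (314.3,111.6) px and the shaft at (312.4,104.6) px. Those give (537.3,-189.6) and (527.0,140.5) mm. Grasping now.

Run:
```python
from h import *
q=down(float(np.load("psi.npy"))+np.pi/2)
sx,sy=527.0,140.5
env.move_l([sx,sy,225],q); print(env.move_l([sx,sy,147],rate=120,f_stop=15)); 
s=env.read_state(); print(s["tool_pos"],s["force"],s["time_s"])
set_gripper(0); s=env.read_state(); print(s["width"],s["tool_pos"],s["force"],s["wrist_torque"])
env.move_l([sx,sy,152],rate=40); s=env.read_state(); print(s["width"],s["tool_pos"],s["force"],s["wrist_torque"])
env.move_l([sx,sy,235]); env.hold(.2); s=env.read_state(); print(s["width"],s["tool_pos"],s["force"],s["wrist_torque"],s["time_s"])
snap("wrist","held")
im,_=load("held"); cv2.imwrite("pics/heldv.png",cv2.convertScaleAbs(im,alpha=1.5,beta=20))
```

```text
False
[527.486 140.499 147.283] [ 0.501 -0.229 -0.661] 7.4667
13.190312744792575 [526.988 140.509 146.973] [ 0.617  0.195 -1.698] [ 0.15  -0.024  0.014]
13.561185708142384 [527.165 140.539 152.34 ] [ 0.885  0.284 -0.516] [0.083 0.    0.041]
13.321091605606247 [526.449 140.367 233.86 ] [-0.081 -0.57   0.659] [ 0.127 -0.04  -0.025] 9.775
```

View pics/heldv.png

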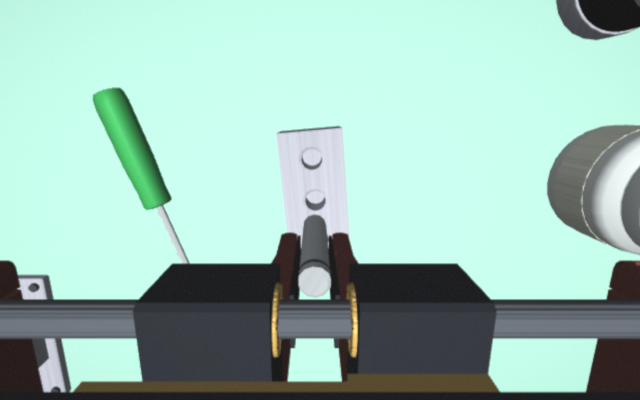

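The shaft is held upright between the fingers, with its top at (314,280) and its bottom end near (314,220). The side force is negligible. Next is transport and insertion.

Run:
```python
from h import *
q=down(float(np.load("psi.npy"))+np.pi/2)
bx,by=537.3,-189.6
def st(l):
    s=env.read_state(); print(l,s["tool_pos"],s["force"],s["wrist_torque"],s["width"],s["time_s"])
env.move_l([527,140.5,285],rate=200); env.move_l([bx,by,285],q,rate=220); env.move_l([bx,by,214],rate=120); env.hold(.2); st("above")
hit=env.move_l([bx,by,195],rate=40,f_stop=8); st(hit)
if not hit: hit=env.move_l([bx,by,157],rate=40,f_stop=12); st(hit)
```

```text
above [ 537.756 -189.73   214.886] [-0.299  0.391 -0.444] [ 0.125 -0.077  0.01 ] 12.983776002017331 12.8167
False [ 537.259 -189.569  194.744] [-0.001 -0.129 -0.188] [ 0.036 -0.09   0.029] 12.952960585247023 13.4417
False [ 537.389 -189.628  157.023] [ 0.366 -1.394 -0.12 ] [ 0.073 -0.022  0.009] 13.293086249409747 14.5417
```

Run:
```python
from h import *
bx,by=537.3,-189.6
def st(l):
    s=env.read_state(); print(l,s["tool_pos"],s["force"],s["width"],s["time_s"])
st(env.move_l([bx,by,155.7],rate=15,f_stop=8))
set_gripper(40); env.hold(.1); st("open")
env.move_l([bx,by,215],rate=150)
psi=float(np.load("psi.npy")); q=down(psi+np.pi/2); tx=R.from_quat(q).as_matrix()[:,0]
# camera above the middle of the cassette
c=np.array([bx,by,0])+28*np.array([np.cos(psi),np.sin(psi),0])-67*tx; c[2]=230
env.move_l(c); env.hold(.3); snap("wrist","home"); st("v")
im,_=load("home"); sd,_=snap("side","side2")
a=cv2.convertScaleAbs(im[:300,120:520],alpha=1.5,beta=20)
b=cv2.resize(cv2.convertScaleAbs(sd[180:300,310:470],alpha=1.5,beta=20),(400,300),interpolation=cv2.INTER_CUBIC)
cv2.imwrite("pics/homev.png",np.hstack([a,b]))
```

```text
False [ 537.854 -189.815  156.896] [-1.491  2.063  8.982] 12.974111930071091 14.7917
open [ 537.281 -189.59   155.63 ] [-0.036  0.598  0.041] 40.018234578334685 15.5083
v [ 626.68  -220.901  230.115] [-0.702 -0.028  0.151] 40.00798693259989 17.1917
```

View pics/homev.png

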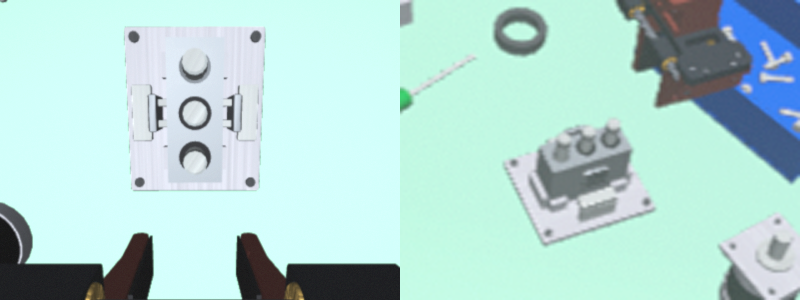

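The shaft is home: the force built up to 9 N at the expected depth, and all three tops at (195,65), (195,112) and (194,161) stand equally proud in both views. Now the pinch.

Run:
```python
from h import *
psi=float(np.load("psi.npy")); q=down(psi+np.pi/2)
_,c=load("home"); print(plane(c,(315,112),105),plane(c,(315,65),105),plane(c,(314,161),105))
x,y=np.array([537.3,-189.6])+28*np.array([np.cos(psi),np.sin(psi)])
Rt=R.from_quat(q).as_matrix()
def st(l):
    s=env.read_state(); print(l,s["tool_pos"],s["force"],"tool:",Rt.T@s["force"],s["wrist_torque"],s["width"],s["time_s"])
set_gripper(88); env.move_l([x,y,230],q); hit=env.move_l([x,y,124],rate=100,f_stop=10); st(hit)
if not hit:
    set_gripper(0); env.hold(.2); st("pinch")
```

```text
[ 563.379 -198.346  105.   ] [ 540.159 -190.238  105.   ] [ 588.993 -207.899  105.   ]
False [ 564.187 -199.023  124.652] [-0.819  0.255  0.496] tool: [ 0.857 -0.03  -0.496] [ 0.057 -0.114  0.014] 87.77874742939316 19.925
pinch [ 563.887 -198.798  124.278] [-0.416  2.111  4.926] tool: [ 1.09   1.855 -4.926] [ 0.304  0.07  -0.013] 43.78044997945028 20.875
```

The width is 43.8 mm. The reading ran about 1 mm low on the shaft too, so both catches are fully in. Lifting.

Run:
```python
from h import *
def st(l):
    s=env.read_state(); print(l,s["tool_pos"],s["force"],s["wrist_torque"],s["width"],s["time_s"])
x,y,z=env.read_state()["tool_pos"]
psi=float(np.load("psi.npy")); x,y=np.array([537.3,-189.6])+28*np.array([np.cos(psi),np.sin(psi)])
hit=env.move_l([x,y,132],rate=25,f_stop=35); st(hit)
if not hit:
    hit=env.move_l([x,y,244],rate=60,f_stop=35); st(hit); env.hold(.5); st("end")
sd,_=snap("side","side3"); sc,_=snap("scene","scene3"); w,_=snap("wrist","w3")
f=lambda i:cv2.resize(cv2.convertScaleAbs(i,alpha=1.5,beta=20),(400,300),interpolation=cv2.INTER_CUBIC)
cv2.imwrite("pics/endv.png",np.vstack([np.hstack([f(sd[140:320,280:520]),f(sc[60:240,140:380])]),np.hstack([f(w),f(sc)])]))
```

```text
False [ 563.291 -198.776  131.637] [-0.038 -0.854 -7.657] [ 0.077 -0.088 -0.004] 43.546515610840295 21.3417
False [ 563.568 -198.791  243.644] [-0.202 -0.576 -7.273] [ 0.091 -0.069 -0.008] 43.811645644556904 23.3583
end [ 563.721 -198.864  243.986] [-0.131 -0.286 -6.927] [ 0.061 -0.063 -0.007] 43.69436285651749 23.8583
```

View pics/endv.png

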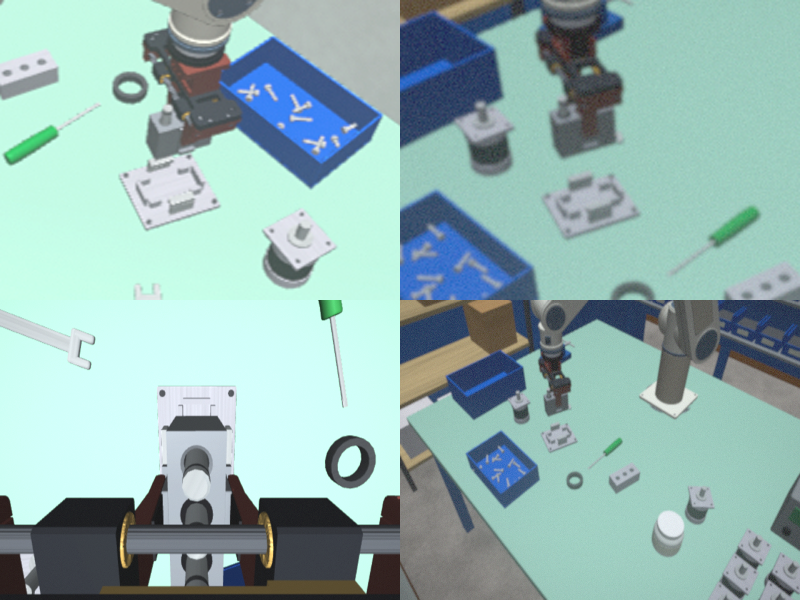

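The cassette hangs level about 120 mm up and carries its shafts. The dock is empty beneath it and the bystanders haven't moved. Handing in.

```bash
python3 -c "
from station import workorder,env
workorder.sign_off(); s=env.read_state(); print(s['tool_pos'],s['force'],s['width'],s['time_s'])"
```

```text
the job is handed in; nothing more can be done
the job is handed in; nothing more can be done
```

I slid the shaft into the empty bore, let go of it, pinched both catches, and lifted the cassette about 120 mm straight up. I handed the job in with the gripper still holding it there.

- **Shaft home:** it met a firm stop (9 N) at the expected depth. All three shafts then looked equally proud in the wrist and side pictures.
- **Catches:** the fingers closed to 43.7 mm, against the expected 46 mm. The width reading also ran about 1 mm low on the shaft, so I took both catches as fully in. The cassette came free without resistance.
- **Hold:** the load was steady at about 7 N after the lift, with almost no side force or moment. The last pictures show the cassette level, the dock empty below it and the other items undisturbed. I judged level by eye and did not measure it.
- **Time:** the clock read about 24 s at the last check, within the 54 s limit.

No check failed. After hand-in the robot accepted no further calls, so I have no readings from the final second.

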